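# Index the turntable and pull the sample cassette

## Task

Use the red knob to turn the turntable anticlockwise (seen from above) until it clicks into its unload detent, about a third of a turn, which brings the cassette out from under the height gauge's arm. Then pinch the cassette's two orange side catches together, lift the cassette straight out of its nest and finish still holding it by the pinched catches, level and motionless, at least 60 mm above where it sat. The turntable must stay in the detent, and the bolt stand, brass weight and ring gauge stay where they are.

Things in the scene. Friction and masses are not known exactly. Their poses are not given: they have to be found in the camera images.
- station: fixed indexing station, origin on the work surface under the turntable's axis, z up. A round dark base (r 105 mm) carries an aluminium turntable (r 117 mm, 122 mm over its two detent pins, top face 45 mm high). At its +y side stands a blue height gauge: base 100 x 90 x 42 mm centred at y = 220 mm, 22 mm steel column 302 mm tall.
- gauge_tip (a point): free end of the height gauge's fixed horizontal arm, on its underside, 134 mm above the work surface. The bar is 18 mm wide and runs from here along the station's +y to the column 165 mm away; a probe tip 20 mm along it ends 122 mm above the work surface. It overhangs the cassette's starting place.
- detent (a point): where the detent ball seats, fixed on the station: 124 mm from the turntable axis, 36 mm high, at -60 degrees from the station's +x, at the rim side of the grey detent block (36 mm radially x 30 mm, 50 mm tall, red mark on top, its middle 153 mm from the axis)
- index_mark (a point): point on the turntable, 124 mm from its axis, midway between its two rim pins and beside the red mark on its edge; a quarter turn anticlockwise from the nest. It coincides with the detent point when the turntable sits in its detent. At the start it is 1.8 to 2.3 rad clockwise of it.
- hub (a point): point on the turntable's vertical axis at its top face (45 mm above the work surface); turns with the fixed station, not with the turntable
- turntable (a joint): how far the turntable has been turned from its start, rad, growing anticlockwise seen from above. Its one detent: a sprung ball drops between two rim pins where the index mark meets the detent point, and centres the table if let go within 0.04 rad. Passing onto or off it takes about 10 N at the knob; elsewhere light friction, the table stays where it is left. Hard stops at -0.3 and 2.6.
- knob (a point): centre of the red upright round knob on the turntable at the height to grip, 80 mm above the work surface. Knob 18 mm diameter, top 100 mm high; steel foot 30 mm diameter, 5 mm thick on the turntable's top face. Its axis is 95 mm from the turntable axis, opposite the nest. It does not spin, but turns in the fingers when led round.
- nest (a point): centre of the nest's floor on the turntable, 49 mm above the work surface, 75 mm from the axis; z up, y radially outwards. The cassette's origin sits here. Low end walls rise 16 mm above the floor; two yellow keeper bars along the cassette's sides, reaching 37 mm to either side of the centre, have their tops 18 mm above the floor. Nothing is higher.
- cassette: loose black sample cassette, about 0.33 kg, 96 mm long (x), 30 mm wide (y), 60 mm tall, five steel pin heads on top up to 66 mm; origin at the centre of its underside, z up. A sprung orange catch stands midway along each long side; teeth at the catches' feet hook under the yellow keepers, so it cannot be lifted until both are pinched in.
- pad_left (a point): centre of the outer face of the orange catch on the cassette's +y side, 45 mm above the cassette's underside, where a finger should press. The flat upright pad is 30 mm long (x) and spans 26 to 62 mm above the underside. The pads are 58 mm apart over their outer faces when free, 44 mm when fully pinched.
- pad_right (a point): the same for the catch on the cassette's -y side
- catch_left (a joint): how far the left catch is pressed in, m: 0 free, 0.007 fully in (hard stop); it lets go of the keeper beyond about 0.005. The spring takes 2 N at first and 5.5 N fully in.
- catch_right (a joint): the same for the right catch
- bolt_stand: loose black steel stand 170 x 60 mm holding five upright cylinder head bolts, 133 mm tall in all, 1.2 kg; origin at the centre of its underside
- brass_weight: loose squat brass reference weight, 64 mm diameter, 48 mm tall, 0.8 kg; origin at the centre of its underside
- ring_gauge: loose steel ring gauge lying flat, 70 mm outside, 36 mm bore, 22 mm tall; origin at the centre of its underside
Things that resemble listed ones, but are neither listed nor needed, are in the scene too. Of the things shaped like the cassette, the black one is meant. There is more than one size of the ring_gauge; the job needs the larger.

How it is judged:
On the way, in this order (a step that is already met when the one before it is completed fails the run):
1. the turntable rests in its unload detent with the cassette still seated (horizontal distance between index_mark and detent below 0.005 m and z of cassette in the frame of nest below 0.006 m and velocity of joint turntable between -0.05 and 0.05 rad/s), for 0.3 s.
2. both catches are pinched in while the cassette still sits in its nest and the turntable is in the detent (horizontal distance between index_mark and detent below 0.005 m and z of cassette in the frame of nest below 0.006 m and value of joint each of catch_left, catch_right above 0.005 m), for 0.1 s.
At the end, for the whole second after the job is handed in: cassette held still by the fingers at least 58 mm above the nest floor, tilt under 0.2 rad, both catches in over 5 mm, touching neither station nor bystanders; index mark within 5 mm of the detent point; bystanders within 20 mm of their starts (horizontal distance between index_mark and detent below 0.005 m and value of joint each of catch_left, catch_right above 0.005 m and z of cassette in the frame of nest above 0.058 m and angle between cassette's own z axis and vertical below 0.2 rad and linear speed of cassette below 0.03 m/s and contact force between cassette and the fingers above 1 N and contact force between cassette and station below 0.1 N and contact force between cassette and bolt_stand below 0.1 N and contact force between cassette and brass_weight below 0.1 N and contact force between cassette and ring_gauge below 0.1 N and distance of each of bolt_stand, brass_weight, ring_gauge from where it was at the start of the episode below 0.02 m); the arm keeps its last pose, push and grip.
It fails at once if the bolt stand is knocked over or pushed more than 20 mm (distance of bolt_stand from where it was at the start of the episode above 0.02 m or angle between bolt_stand's own z axis and vertical above 0.3 rad).
It fails at once if the brass weight is knocked over or pushed more than 20 mm (distance of brass_weight from where it was at the start of the episode above 0.02 m or angle between brass_weight's own z axis and vertical above 0.3 rad).
It fails at once if the ring gauge is knocked over or pushed more than 20 mm (distance of ring_gauge from where it was at the start of the episode above 0.02 m or angle between ring_gauge's own z axis and vertical above 0.3 rad).
It also fails if it takes over 54 s, if anything falls off the work surface, if the arm or the gripper's body presses on something with over 40 N, if the wrist force passes 120 N, or if a joint passes its speed limit or range.

## Robot

A 7-joint arm with a two-finger parallel gripper is mounted at the origin on the work surface. World frame = base frame: x ahead of the robot, y to its left, z up, the work surface at z = 0. Lengths are in m, angles in rad, forces in N, time in s.
With the tool pointing down it reaches from about 0.4 to 0.85 m from the base axis. Payload 4.5 kg.
Tool frame: the origin (TCP) lies at the centre of the arm's flange, where the gripper is bolted on; the fingertips stand 166 mm ahead of it and the grasp point (between the pads) lies 147 mm ahead of it (r.grip_depth is the distance from the TCP to the grasp point, in m); z points along the fingers, y is the line along which they close (so a half turn about z gives the same grasp; the last joint's range is limited). The gripper opens to 88 mm and grips with 3 to 60 N. Pads are 18 mm wide; open, the fingers measure 123 mm over their backs; the gripper's body (75 mm by 187 mm) begins 45 mm behind the grasp point.
Start: joints at [-1.181, 0.689, -0.195, 1.565, 0.157, 0.902, -0.215], TCP at [0.218, 0.586, 0.405] pointing down, gripper open.
Joint ranges: [-3.01, 3.01], [-0.46, 2.08], [-1.47, 1.51], [0.13, 2.56], [-1, 4.14], [0.04, 2.09], [-2.66, 2.66]. Speed limits (rad/s): [2.57, 2.57, 3.14, 3.14, 3.14, 3.14, 3.14].

## Interface

Orientations are given as a unit quaternion [x, y, z, w].
In Python, from plant import status, cams, r, finder gives the robot as it stands.
- The arm moves only by the tool play_rows, never from a script. Its argument "rows" is a list of rows, each a list of 7 numbers: the opening in per cent of the stroke, from 0 (shut) to 100 (fully open), then the shift along the tool's x, y, z in m, then the turn, a rotation vector about the tool's x, y, z in degrees. A call has 1 to 8 rows; each row shifts and turns the commanded pose from where the row before left it, along the tool's axes as they then stand; what a row does not reach is not made up. A row lasts 1/8 s, in which the tool goes at most 62.5 mm and 10.7 degrees, less where a joint would pass 70% of its speed; a pose out of reach is approached as far as the arm can. A call with a gripper value outside its range is refused whole. The fingers move at their own pace and stop on an object; "grip_force" is the grip in N (left out, the last holds). Time passes only in rows, so rows that do not move let the fingers close. It gives the time, the measured TCP pose, the force, the opening and the grip force at its end, in the units of the state.
- status.get_state(): the state, without advancing time (a new reading comes with each control period).
- cams.snapshot(name): name is "scene" or "side" or "wrist"; returns the picture (480x640x3 uint8, red, green, blue); there is no depth.
- cams.camera_params(name): a dict with "vfov" (degrees; the focal length in pixels is half the picture's height over the tangent of half this angle, whatever the lens; pixels are square), "cx", "cy" (the principal point, pixels), "distortion" ([k1, k2, p1, p2, k3] as OpenCV has them; the pictures are not rectified), "R" (3x3) and "t" (3): a world point X has camera coordinates R X + t; the wrist camera has in their place "tool_from_camera" (4x4, takes a point from camera to tool coordinates, whose origin is the TCP and whose axes are the flange's). Camera axes: x right, y down, z forward; pixel columns grow to the right and rows downward; lengths in m; the calibration is good to about 2 mm. A picture is of the moment at which its call begins: read the wrist's pose just before it. camera_params takes no time and is no camera call.
- r.finish_job(): hands the job in; it is judged then, once.
Trained networks look in the newest picture that a camera, given by its name, has taken for a name from the list of things; names that differ only in an ending like _2 or _b are one class to them, and where a whole thing is asked for, a point or a joint stands for the part that bears it (a point fixed in the world has none). Each returns a list of dicts, best first, with "score" (0 to 1); they miss things now and then, are a little off and sometimes report something else, mostly with a low value. They report only what shows in the picture. A call takes as long as a camera call. They do not tell look-alikes from the thing itself.
- finder.spot_in(camera, label): "at" ([x, y, z] in m, in the coordinates of the camera as it stood for that picture, good to about 4 mm: the middle of the surface that is visible of it).
- finder.regions_of(camera, label): "mask" (480x640 bool, what is visible of it).
The state is a dict: "clock": time; "q": joint angles; "qd": joint speeds; "joint_torque": joint torques, N m; "tool_pos": TCP position; "eef_rot": TCP orientation; "contact_force": force on the tool from outside, world axes, zero at the start; "moment": the same for the moment, N m; "opening": opening from 0.0 (shut) to 1.0 (fully open); "finger_force": force on a finger pad.
Only numpy, scipy, OpenCV 4.12 (cv2) and the standard library are available. Lean on these libraries where they do the work, as an engineer would, in place of code of your own. Each camera call takes 0.05 s, during which the arm holds its last target. There are 200 camera calls.

## Working session

There is one attempt and no reset: what is moved stays moved. The work goes in short steps, Python scripts to look and compute and a tool call to move; the robot and the scene stay as the last step left them, time stands still between calls to the robot, and variables do not carry over. Pictures are saved under pics/ and viewed, at most 10 in all, crops included, and the job is handed in when it is done.

Besides the shell and the picture viewer there is one more tool, called after "Emit:" as name(argument=value, ...) on one line, values as JSON. play_rows: Moves the arm, as the interface text tells. Its arguments: {"type":"object","properties":{"rows":{"type":"array","items":{"type":"array","items":{"type":"number"}}},"grip_force":{"type":"number"}},"required":["rows"]}

```bash
mkdir -p pics; cat > h.py <<'E'
import numpy as np, cv2
from scipy.spatial.transform import Rotation as Ro
from plant import status, cams, r, finder
def snap(n,f=None):
    s=status.get_state(); im=cams.snapshot(n)
    if f: cv2.imwrite(f'pics/{f}.png',im[:,:,::-1])
    return s,im
def towld(n,p,s):
    c=cams.camera_params(n); p=np.asarray(p,float)
    if n=='wrist':
        T=np.array(c['tool_from_camera']); q=T[:3,:3]@p+T[:3,3]
        return Ro.from_quat(s['eef_rot']).apply(q)+s['tool_pos']
    return np.array(c['R']).T@(p-np.array(c['t']))
def find(n,l,s):
    return [(round(d['score'],2),np.round(towld(n,d['at'],s),4)) for d in finder.spot_in(n,l)]
E
python3 - <<'E'
from h import *
s=status.get_state(); print(s)
for n in('scene','side'):
    s,im=snap(n,n+'0')
    for l in('hub','knob','nest','cassette','index_mark','gauge_tip','detent','station','bolt_stand','brass_weight','ring_gauge'):
        try: print(n,l,find(n,l,s)[:3])
        except Exception as e: print(n,l,e)
E
```

```text
{'clock': 0.0, 'q': array([-1.18119341,  0.68995933, -0.19453234,  1.56634776,  0.15729148,
        0.9025092 , -0.21507646]), 'qd': array([ 4.77410865e-05,  7.47568881e-04,  9.74640013e-04, -2.71553061e-03,
       -2.26806709e-03, -2.61410333e-04,  1.05295671e-03]), 'joint_torque': array([ 5.81822428e-05, -5.27566373e+01, -1.26701351e+00, -1.53434712e+01,
       -5.26474952e-02,  6.14398610e-03,  1.56843007e-04]), 'tool_pos': array([0.21761558, 0.5855342 , 0.40392462]), 'eef_rot': array([ 1.76906757e-01,  9.84227190e-01, -9.10007487e-04, -1.03045119e-04]), 'contact_force': array([ 0.48700216, -0.23771008, -0.21047462]), 'moment': array([ 0.02511096, -0.01281456, -0.02196438]), 'finger_force': 0.0, 'opening': 1.0037860907024552}
scene hub [(0.83, array([0.5673, 0.1501, 0.0505]))]
scene knob [(0.83, array([ 0.6131, -0.0564,  0.0446]))]
scene nest [(0.56, array([ 0.6157, -0.0533,  0.0459]))]
scene cassette [(0.87, array([0.3629, 0.1512, 0.0415])), (0.72, array([0.7371, 0.1887, 0.0568])), (0.7, array([0.5881, 0.0285, 0.1009]))]
scene index_mark [(0.74, array([ 0.6148, -0.0564,  0.044 ])
[... 828 characters left out ...]
[ 0.388 , -0.279 ,  0.0276]))]
side cassette [(0.93, array([0.3462, 0.1451, 0.0456])), (0.59, array([0.5721, 0.0198, 0.1046])), (0.57, array([0.7164, 0.1928, 0.0384]))]
side index_mark [(0.91, array([ 0.5817, -0.0647,  0.0459]))]
side gauge_tip [(0.78, array([0.5503, 0.1327, 0.0412]))]
side detent [(0.9, array([0.5488, 0.1314, 0.0378]))]
side station [(0.91, array([0.5485, 0.1332, 0.0453])), (0.49, array([0.5704, 0.0211, 0.1044]))]
side bolt_stand [(0.8, array([ 0.6195, -0.4133,  0.0521]))]
side brass_weight [(0.86, array([ 0.392 , -0.2775,  0.0284]))]
side ring_gauge [(0.74, array([ 0.8155, -0.1078,  0.02  ])), (0.68, array([0.7802, 0.0029, 0.0194])), (0.4, array([0.5489, 0.1329, 0.0425]))]
```

View pics/scene0.png

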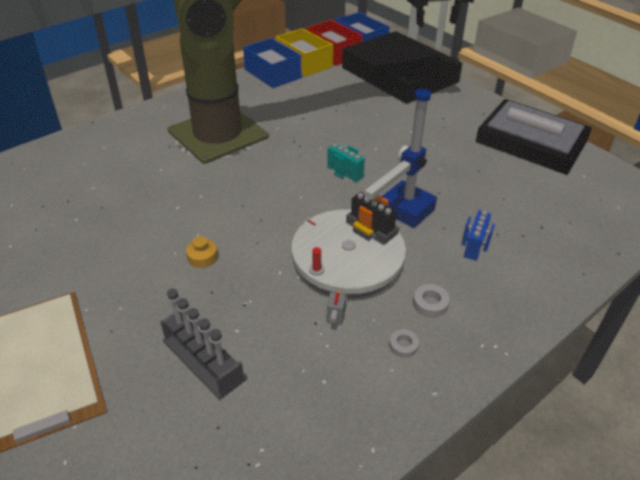

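View pics/side0.png

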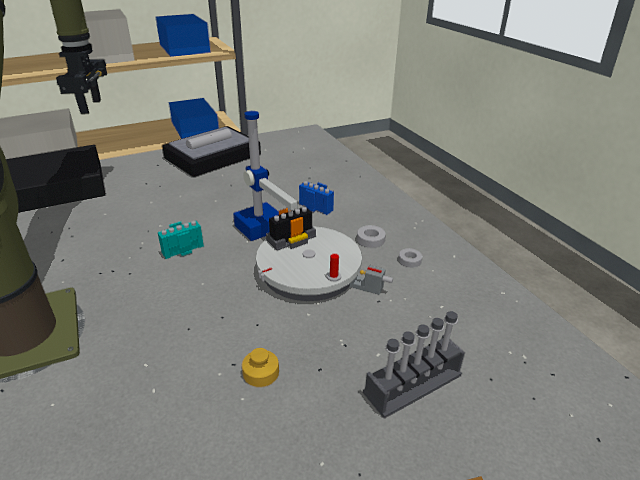

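```bash
python3 - <<'E'
from h import *
for n in('scene','side','wrist'): print(n,cams.camera_params(n))
E
```

```text
scene {'vfov': 45.027458805436794, 'cx': 326.37920232789924, 'cy': 240.96603518567258, 'distortion': array([-0.11331961,  0.        ,  0.        ,  0.        ,  0.        ]), 'R': array([[ 0.62687088,  0.7789748 ,  0.01520413],
       [ 0.53729336, -0.418084  , -0.73247636],
       [-0.56422402,  0.46733718, -0.68062267]]), 't': array([-0.29676865, -0.29185046,  1.56092906])}
side {'vfov': 53.50735866422343, 'cx': 313.45773964766477, 'cy': 242.87829062533504, 'distortion': array([-0.05896266,  0.        ,  0.        ,  0.        ,  0.        ]), 'R': array([[ 0.90976569, -0.41507771,  0.00607379],
       [-0.23002819, -0.51624659, -0.8249706 ],
       [ 0.34556248,  0.7491328 , -0.56514301]]), 't': array([-0.56517144,  0.17666495,  0.89819445])}
wrist {'vfov': 69.18970604573879, 'cx': 321.9613589505366, 'cy': 240.34118721442775, 'distortion': array([-0.06515501,  0.        ,  0.        ,  0.        ,  0.        ]), 'tool_from_camera': array([[ 5.29178826e-04, -9.52609031e-01, -3.04196900e-01,
         7.94913874e-02],
       [ 9.99999712e-01,  6.69661588e-04, -3.57488859e-04,
         2.59953508e-04],
       [ 5.44256095e-04, -3.04196623e-01,  9.52609111e-01,
         2.09599801e-02],
       [ 0.00000000e+00,  0.00000000e+00,  0.00000000e+00,
         1.00000000e+00]])}
```

```bash
cat >> h.py <<'E'
def ray(n,uv,s=None):
    c=cams.camera_params(n); f=240/np.tan(np.radians(c['vfov'])/2)
    K=np.array([[f,0,c['cx']],[0,f,c['cy']],[0,0,1]])
    p=cv2.undistortPoints(np.array([[uv]],float),K,np.array(c['distortion']))[0,0]
    d=np.array([p[0],p[1],1.])
    o=towld(n,[0,0,0],s); return o,towld(n,d,s)-o
def atz(n,uv,z,s=None):
    o,d=ray(n,uv,s); return (o+d*(z-o[2])/d[2])
def proj(n,X,s=None):
    c=cams.camera_params(n); f=240/np.tan(np.radians(c['vfov'])/2)
    K=np.array([[f,0,c['cx']],[0,f,c['cy']],[0,0,1]])
    if n=='wrist':
        T=np.array(c['tool_from_camera']); p=Ro.from_quat(s['eef_rot']).inv().apply(np.atleast_2d(X)-s['tool_pos']); p=(p-T[:3,3])@T[:3,:3]
    else: p=np.atleast_2d(X)@np.array(c['R']).T+c['t']
    return cv2.projectPoints(p,np.zeros(3),np.zeros(3),K,np.array(c['distortion']))[0][:,0]
E
python3 - <<'E'
from h import *
px={'hub':((348,244),(309,254),.046),'knobtop':((317,249),(335,256),.1),'mark':((311,222),(266,270),.045),'detblock':((337,298),(374,270),.05),'tip':((370,195),(296,207),.134),'basecol':((411,205),(258,222),.042)}
for k,(a,b,z) in px.items(): print(k,atz('scene',a,z).round(3),atz('side',b,z).round(3))
s=status.get_state()
for n in('scene','side'):
    im=cv2.cvtColor(cv2.cvtColor(cv2.imread(f'pics/{n}0.png'),cv2.COLOR_BGR2HSV),cv2.COLOR_HSV2RGB) if 0 else cv2.imread(f'pics/{n}0.png').astype(int)
    m=((im[...,2]>120)&(im[...,1]<60)&(im[...,0]<60)).astype(np.uint8)
    N,_,st,c=cv2.connectedComponentsWithStats(m)
    for i in range(1,N):
        if st[i,4]>5: print(n,st[i],c[i].round(1))
E
```

```text
hub [ 0.589 -0.037  0.046] [ 0.591 -0.042  0.046]
knobtop [ 0.606 -0.131  0.1  ] [ 0.605 -0.138  0.1  ]
mark [ 0.487 -0.054  0.045] [ 0.486 -0.056  0.045]
detblock [ 0.69 -0.15  0.05] [ 0.689 -0.154  0.05 ]
tip [0.576 0.027 0.134] [0.587 0.018 0.134]
basecol [0.575 0.159 0.042] [0.534 0.136 0.042]
scene [311  29  12   8  20] [316.8  32.4]
scene [346  35  15   6  26] [352.2  37.2]
scene [313 248   7  22  88] [316. 257.]
scene [335 294   4  10  22] [336.3 298.4]
side [331 254   8  24 152] [334.5 265.1]
side [368 267  14   6  26] [373.9 269.6]
side [266 268   6   3   6] [268.5 269.2]
```

Emit:
play_rows(rows=[[100, 0, 0, -0.05, 0, 0, 0], [100, 0, 0, -0.05, 0, 0, 0], [100, -0.0427, -0.038, 0, 0, 0, 0], [100, -0.0427, -0.038, 0, 0, 0, 0], [100, -0.0427, -0.038, 0, 0, 0, 0], [100, -0.0427, -0.038, 0, 0, 0, 0], [100, -0.0427, -0.038, 0, 0, 0, 0], [100, -0.0427, -0.038, 0, 0, 0, 0]], grip_force=20)

```text
clock: 2.2
tool_pos: [0.3791, 0.2812, 0.505]
eef_rot: [0.177, 0.984, 0.0, 0.0]
contact_force: [1.0, -0.0, -0.7]
opening: 1.001
finger_force: 0.0
```

Emit:
play_rows(rows=[[100, -0.0427, -0.038, 0, 0, 0, 0], [100, -0.0427, -0.038, 0, 0, 0, 0], [100, -0.0427, -0.038, 0, 0, 0, 0], [100, -0.0427, -0.038, 0, 0, 0, 0], [100, -0.0427, -0.038, 0, 0, 0, 0], [100, -0.0427, -0.038, 0, 0, 0, 0], [100, 0, 0, 0, 0, 0, 0]])

```text
clock: 3.08
tool_pos: [0.5403, -0.0252, 0.5044]
eef_rot: [0.181, 0.983, -0.001, 0.001]
contact_force: [-0.7, -0.1, 0.0]
opening: 0.996
finger_force: 0.0
```

```bash
python3 - <<'E'
from h import *
s,im=snap('wrist','w1'); print(s['q'],s['tool_pos'],s['eef_rot'])
for l in('hub','knob','cassette','index_mark','gauge_tip','detent','nest'):
    print(l,find('wrist',l,s)[:3])
E
```

```text
[ 0.03920959  0.46035917 -0.12368797  1.68322892  0.0684916   1.00148905
  1.09721484] [ 0.54032814 -0.02521076  0.50440453] [ 1.81460132e-01  9.83397229e-01 -1.29435334e-03  6.59696918e-04]
hub [(0.74, array([0.5444, 0.1601, 0.1493])), (0.42, array([ 0.5795, -0.0515,  0.042 ])), (0.3, array([0.5642, 0.0584, 0.0867]))]
knob [(0.81, array([ 0.577 , -0.0475,  0.0438]))]
cassette [(0.91, array([0.5639, 0.0361, 0.1099])), (0.76, array([0.3863, 0.1528, 0.0447]))]
index_mark [(0.79, array([ 0.5792, -0.0539,  0.0418])), (0.27, array([0.5476, 0.1602, 0.1499]))]
gauge_tip [(0.76, array([0.5459, 0.1638, 0.1536])), (0.63, array([ 0.5772, -0.0512,  0.0479]))]
detent [(0.62, array([0.5457, 0.1609, 0.1526])), (0.16, array([ 0.3934, -0.2582,  0.0324]))]
nest [(0.68, array([0.5452, 0.1651, 0.1519])), (0.56, array([ 0.5766, -0.0501,  0.0424])), (0.31, array([0.5662, 0.0584, 0.0896]))]
```

View pics/w1.png

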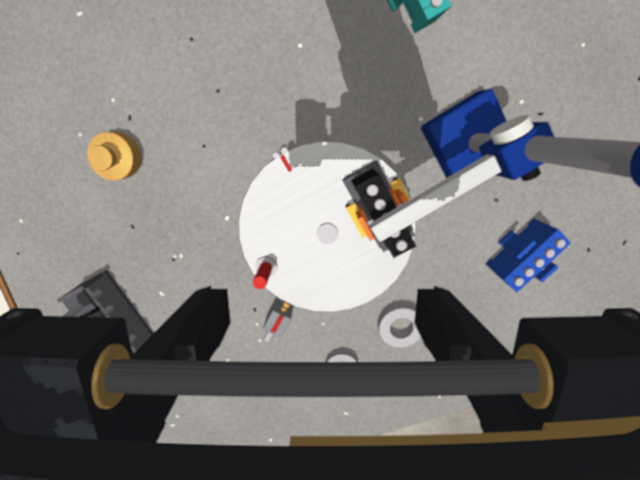

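```bash
python3 - <<'E'
from h import *
s=status.get_state()
P={}
for k,uv,z in(('hub',(327.5,233),.046),('knobtop',(260,282),.1),('mark',(286,160),.045),('det',(278,325),.05),('tipend',(377,234),.15),('tipend134',(377,240),.134),('bar_far',(498,168),.15)):
    P[k]=atz('wrist',uv,z,s); print(k,P[k].round(4))
h=P['hub']
for k in P: d=P[k]-h; print(k,np.hypot(*d[:2]).round(4),np.degrees(np.arctan2(d[1],d[0])).round(1))
# rim ellipse -> circle centre on z=.045
im=cv2.imread('pics/w1.png'); m=(im.min(2)>205).astype(np.uint8)
m=cv2.morphologyEx(m,cv2.MORPH_OPEN,np.ones((5,5)))
N,L,st,c=cv2.connectedComponentsWithStats(m); i=1+np.argmax(st[1:,4])
cn=max(cv2.findContours((L==i).astype(np.uint8),0,1)[0],key=len)[:,0]
X=np.array([atz('wrist',p,.045,s)[:2] for p in cn])
c0=h[:2]
for _ in range(20):
    rr=np.hypot(*(X-c0).T); ok=abs(rr-.117)<.004
    A=np.c_[2*X[ok],np.ones(ok.sum())]; sol=np.linalg.lstsq(A,(X[ok]**2).sum(1),rcond=None)[0]; c0=sol[:2]
print('rim',c0,np.sqrt(sol[2]+c0@c0),ok.sum(),len(ok))
E
```

```text
hub [ 0.5886 -0.0291  0.046 ]
knobtop [ 0.6031 -0.1219  0.1   ]
mark [ 0.4825 -0.0452  0.045 ]
det [ 0.6917 -0.1417  0.05  ]
tipend [0.5772 0.0262 0.15  ]
tipend134 [0.589 0.025 0.134]
bar_far [0.5544 0.1564 0.15  ]
hub 0.0 0.0
knobtop 0.094 -81.1
mark 0.1073 -171.4
det 0.1526 -47.5
tipend 0.0564 101.6
tipend134 0.0541 89.6
bar_far 0.1886 100.4
rim [ 0.58781657 -0.02951998] 0.11501400465249699 278 576
```

Emit:
play_rows(rows=[[100, -0.0323, -0.0251, 0, 0, 0, 0], [100, -0.0323, -0.0251, 0.02, 0, 0, 0], [100, -0.0323, -0.0251, 0.04, 0, 0, 0], [100, 0, 0, 0.055, 0, 0, 0], [100, 0, 0, 0.055, 0, 0, 0], [100, 0, 0, 0, 0, 0, 0], [100, 0, 0, 0, 0, 0, 0], [100, 0, 0, 0, 0, 0, 0]])

```text
clock: 4.47
tool_pos: [0.6048, -0.1243, 0.3375]
eef_rot: [0.177, 0.984, 0.0, 0.003]
contact_force: [-0.4, 0.1, 0.4]
opening: 0.997
finger_force: 0.0
```

```bash
python3 - <<'E'
from h import *
s,im=snap('wrist','w2'); print(s['q'],s['tool_pos'],s['eef_rot'],abs(s['qd']).max())
i=im.astype(int)
m=((i[...,0]>120)&(i[...,1]<70)&(i[...,2]<70)).astype(np.uint8)
N,_,st,c=cv2.connectedComponentsWithStats(m)
for k in range(1,N):
    if st[k,4]>15: print(st[k],c[k].round(1))
E
```

```text
[ 0.18532191  0.75737665 -0.10247786  1.65902333  0.10627089  0.7254513
  1.24666835] [ 0.60479181 -0.12429221  0.33754247] [1.76855393e-01 9.84233462e-01 1.25290793e-04 2.57813856e-03] 0.009670316474542811
[346  33  19  27 132] [355.5  46.6]
[489 133  31  40 398] [504.9 150. ]
[298 245  24  22 417] [309.3 255.5]
[315 315  21  28 193] [324.9 328.6]
```

View pics/w2.png

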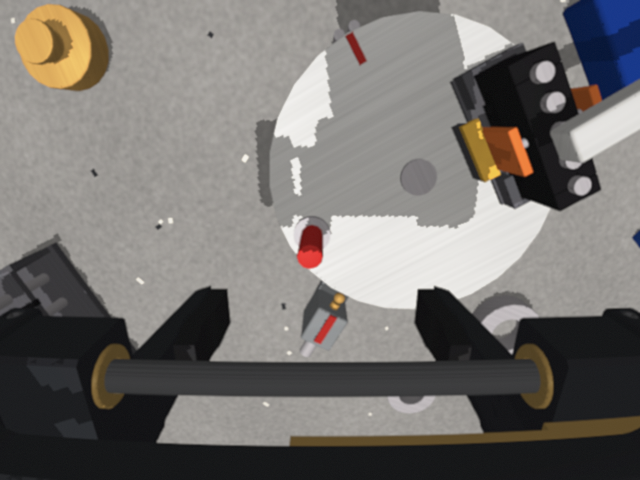

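```bash
python3 - <<'E'
from h import *
s=status.get_state()
g=np.array(s['tool_pos']); Rm=Ro.from_quat(s['eef_rot'])
P={}
for k,uv,z in(('hub',(419,177),.046),('knobtop',(310,256.5),.1),('foot',(311,232),.05),('mark',(355.5,46.6),.045),('det',(324.9,328.6),.05),('tip_top',(556,148),.15),('tip_bot',(564,163),.134)):
    P[k]=atz('wrist',uv,z,s); d=P[k]-P['hub']; print(k,P[k].round(4),np.hypot(*d[:2]).round(4),np.degrees(np.arctan2(d[1],d[0])).round(1),'tool',Rm.inv().apply(P[k]-g).round(4))
E
```

```text
hub [ 0.5902 -0.0382  0.046 ] 0.0 0.0 tool [0.0448 0.0754 0.2912]
knobtop [ 0.6038 -0.132   0.1   ] 0.0948 -81.7 tool [-0.0008 -0.0077  0.2373]
foot [ 0.6016 -0.1321  0.05  ] 0.0945 -83.1 tool [ 0.0014 -0.0086  0.2873]
mark [ 0.4861 -0.0546  0.045 ] 0.1054 -171.1 tool [0.1367 0.0238 0.2917]
det [ 0.6887 -0.1523  0.05  ] 0.1507 -49.2 tool [-0.0872  0.0028  0.2877]
tip_top [0.5762 0.0059 0.15  ] 0.0463 107.6 tool [0.0729 0.112  0.1871]
tip_bot [0.5899 0.0188 0.134 ] 0.057 90.3 tool [0.0646 0.1288 0.2031]
```

Emit:
play_rows(rows=[[100, -0.0005, -0.008, 0.03, 0, 0, 0], [100, 0, 0, 0.04, 0, 0, 0], [100, 0, 0, 0.038, 0, 0, 0], [100, 0, 0, 0, 0, 0, 0], [0, 0, 0, 0, 0, 0, 0], [0, 0, 0, 0, 0, 0, 0], [0, 0, 0, 0, 0, 0, 0], [0, 0, 0, 0, 0, 0, 0]], grip_force=30)

```text
clock: 5.52
tool_pos: [0.6016, -0.1321, 0.2274]
eef_rot: [0.177, 0.984, 0.0, 0.001]
contact_force: [-0.4, 0.3, -0.4]
opening: 0.571
finger_force: 0.0
```

```bash
python3 - <<'E'
from h import *
s=status.get_state(); print(s['tool_pos'],s['eef_rot'],s['opening'],s['finger_force'],s['contact_force'])
Rm=Ro.from_quat(s['eef_rot']); c=np.array([.590,-.038]); a0=np.radians(-82)
p0=None
for a in np.linspace(-82,42,25):
    p=c+.095*np.array([np.cos(np.radians(a)),np.sin(np.radians(a))])
    if p0 is not None: print(round(a,1),Rm.inv().apply([*(p-p0),0]).round(4))
    p0=p
E
```

```text
[ 0.60164194 -0.13210291  0.22736965] [1.76943374e-01 9.84220892e-01 4.25977097e-05 5.25075694e-04] 0.5711962365634988 0.0 [-0.42658233  0.25710205 -0.38830192]
-76.8 [-0.0073  0.0044  0.    ]
-71.7 [-0.0069  0.005   0.    ]
-66.5 [-0.0064  0.0057  0.    ]
-61.3 [-0.0059  0.0062  0.    ]
-56.2 [-0.0053  0.0067  0.    ]
-51.0 [-0.0047  0.0072  0.    ]
-45.8 [-0.004   0.0076  0.    ]
-40.7 [-0.0033  0.0079  0.    ]
-35.5 [-0.0026  0.0082  0.    ]
-30.3 [-0.0019  0.0084  0.    ]
-25.2 [-0.0011  0.0085  0.    ]
-20.0 [-0.0003  0.0086  0.    ]
-14.8 [0.0004 0.0086 0.    ]
-9.7 [0.0012 0.0085 0.    ]
-4.5 [0.002  0.0083 0.    ]
0.7 [ 0.0027  0.0081 -0.    ]
5.8 [ 0.0034  0.0078 -0.    ]
11.0 [ 0.0041  0.0075 -0.    ]
16.2 [ 0.0048  0.0071 -0.    ]
21.3 [ 0.0054  0.0066 -0.    ]
26.5 [ 0.006   0.0061 -0.    ]
31.7 [ 0.0065  0.0056 -0.    ]
36.8 [ 0.007  0.005 -0.   ]
42.0 [ 0.0074  0.0043 -0.    ]
```

Close fully (fingers are slow).

Emit:
play_rows(rows=[[0, -0.001, 0, 0, 0, 0, 0], [0, 0, 0, 0, 0, 0, 0], [0, 0, 0, 0, 0, 0, 0], [0, 0, 0, 0, 0, 0, 0], [0, 0, 0, 0, 0, 0, 0]], grip_force=30)

```text
clock: 6.15
tool_pos: [0.6024, -0.1322, 0.2266]
eef_rot: [0.177, 0.984, 0.0, -0.0]
contact_force: [0.5, 1.3, 0.2]
opening: 0.193
finger_force: 30.0
```

Emit:
play_rows(rows=[[0, -0.0073, 0.0044, 0, 0, 0, 0], [0, -0.0069, 0.005, 0, 0, 0, 0], [0, -0.0064, 0.0057, 0, 0, 0, 0], [0, -0.0059, 0.0062, 0, 0, 0, 0], [0, -0.0053, 0.0067, 0, 0, 0, 0], [0, -0.0047, 0.0072, 0, 0, 0, 0], [0, 0, 0, 0, 0, 0, 0], [0, 0, 0, 0, 0, 0, 0]])

```text
clock: 7.15
tool_pos: [0.6505, -0.1135, 0.2267]
eef_rot: [0.177, 0.984, -0.001, 0.002]
contact_force: [0.1, -5.2, -1.5]
opening: 0.194
finger_force: 30.0
```

Emit:
play_rows(rows=[[0, -0.004, 0.0076, 0, 0, 0, 0], [0, -0.0033, 0.0079, 0, 0, 0, 0], [0, -0.0026, 0.0082, 0, 0, 0, 0], [0, -0.0019, 0.0084, 0, 0, 0, 0], [0, -0.0011, 0.0085, 0, 0, 0, 0], [0, -0.0003, 0.0086, 0, 0, 0, 0], [0, 0, 0, 0, 0, 0, 0], [0, 0, 0, 0, 0, 0, 0]])

```text
clock: 8.15
tool_pos: [0.6814, -0.0711, 0.227]
eef_rot: [0.177, 0.984, 0.0, 0.005]
contact_force: [4.2, -3.4, -5.4]
opening: 0.195
finger_force: 30.0
```

Emit:
play_rows(rows=[[0, 0.0004, 0.0086, 0, 0, 0, 0], [0, 0.0012, 0.0085, 0, 0, 0, 0], [0, 0.002, 0.0083, 0, 0, 0, 0], [0, 0.0027, 0.0081, 0, 0, 0, 0], [0, 0.0034, 0.0078, 0, 0, 0, 0], [0, 0.0041, 0.0075, 0, 0, 0, 0], [0, 0, 0, 0, 0, 0, 0], [0, 0, 0, 0, 0, 0, 0]])

```text
clock: 9.15
tool_pos: [0.6843, -0.02, 0.2273]
eef_rot: [0.177, 0.984, 0.001, 0.003]
contact_force: [4.5, -1.9, -0.1]
opening: 0.195
finger_force: 30.0
```

```bash
python3 - <<'E'
from h import *
P=np.array([[.6024,-.1322],[.6505,-.1135]]); p=np.array(status.get_state()['tool_pos'])[:2]; print(p)
d=p-[.590,-.038]; print(np.hypot(*d),np.degrees(np.arctan2(d[1],d[0])))
E
```

```text
[ 0.68428587 -0.02002603]
0.09598379483763676 10.792950424165646
```

Emit:
play_rows(rows=[[0, 0.0048, 0.0071, 0, 0, 0, 0], [0, 0.0054, 0.0066, 0, 0, 0, 0], [0, 0.006, 0.0061, 0, 0, 0, 0], [0, 0.0065, 0.0056, 0, 0, 0, 0], [0, 0, 0, 0, 0, 0, 0], [0, 0, 0, 0, 0, 0, 0]])

```text
clock: 9.9
tool_pos: [0.6698, 0.0122, 0.2272]
eef_rot: [0.177, 0.984, 0.0, -0.0]
contact_force: [0.6, -3.8, 5.6]
opening: 0.194
finger_force: 30.0
```

Emit:
play_rows(rows=[[0, 0.0034, 0.0026, 0, 0, 0, 0], [0, 0.0035, 0.0025, 0, 0, 0, 0], [0, 0, 0, 0, 0, 0, 0], [0, 0, 0, 0, 0, 0, 0]])

```text
clock: 10.4
tool_pos: [0.6661, 0.017, 0.2272]
eef_rot: [0.178, 0.984, -0.001, 0.002]
contact_force: [4.3, -7.6, 2.7]
opening: 0.19
finger_force: 30.0
```

```bash
cat >a.py <<'E'
from h import *
s=status.get_state(); p=np.array(s['tool_pos'])[:2]
d=p-[.5897,-.0385]; a=np.arctan2(d[1],d[0]); t=np.array([-np.sin(a),np.cos(a)])
print(p,np.hypot(*d),np.degrees(a),'tangential F',t@s['contact_force'][:2])
E
python3 a.py
```

```text
[0.66608429 0.01697418] 0.09440309268596551 35.98907285445611 tangential F -8.714388994581638
```

Emit:
play_rows(rows=[[0, 0.0036, 0.0023, 0, 0, 0, 0], [0, 0, 0, 0, 0, 0, 0], [0, 0, 0, 0, 0, 0, 0]])

```text
clock: 10.78
tool_pos: [0.6651, 0.0178, 0.2273]
eef_rot: [0.179, 0.984, -0.002, 0.004]
contact_force: [9.8, -11.3, -0.8]
opening: 0.196
finger_force: 30.0
```

```bash
python3 a.py
```

```text
[0.66513949 0.01775409] 0.09410440639278805 36.71133970252079 tangential F -14.924631463478523
```

Emit:
play_rows(rows=[[0, 0.0018, 0.0011, 0, 0, 0, 0], [0, 0, 0, 0, 0, 0, 0], [0, 0, 0, 0, 0, 0, 0]])

```text
clock: 11.15
tool_pos: [0.6645, 0.0182, 0.2273]
eef_rot: [0.179, 0.984, -0.003, 0.006]
contact_force: [11.7, -14.1, -5.2]
opening: 0.199
finger_force: 30.0
```

```bash
python3 a.py
```

```text
[0.66453797 0.01819351] 0.09388756905923963 37.1457536341264 tangential F -18.294575949808383
```

```bash
python3 - <<'E'
from h import *
a=snap('wrist')[1]; b=snap('scene')[1]; c=snap('side')[1]
k=np.hstack([cv2.resize(b[150:340,260:500],(400,300)),cv2.resize(c[150:330,200:440],(400,300))])
o=np.zeros((600,800,3),np.uint8); o[:300]=k; o[300:,:400]=cv2.resize(a,(400,300)); cv2.imwrite('pics/m1.png',o[:,:,::-1])
cv2.imwrite('pics/w3.png',a[:,:,::-1])
E
```

```text
(no output)
```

View pics/m1.png

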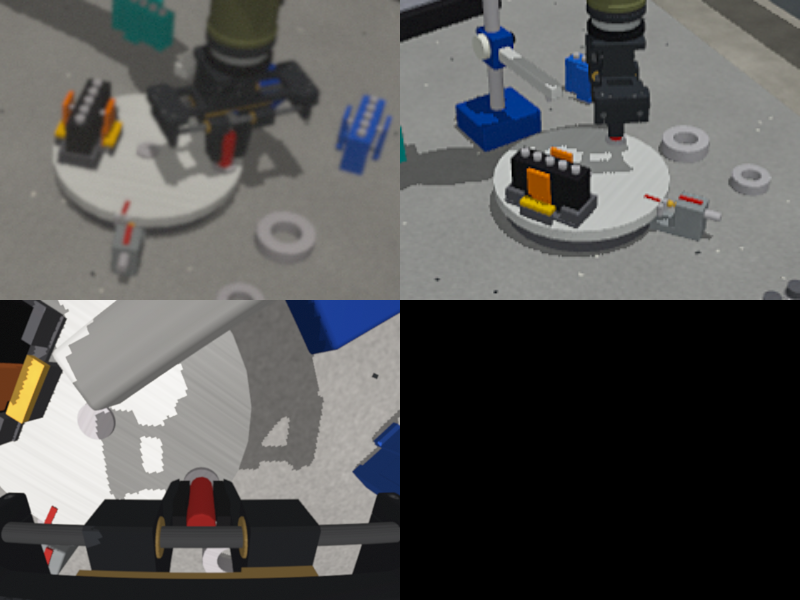

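```bash
cat > m.py <<'E'
from h import *
h=np.array([.5897,-.0385])
for n in('scene','side','wrist'):
    s,im=snap(n); i=im.astype(int)
    m=((i[...,0]>90)&(i[...,0]-i[...,1]>55)&(i[...,0]-i[...,2]>55)&(abs(i[...,1]-i[...,2])<30)).astype(np.uint8)
    N,_,st,c=cv2.connectedComponentsWithStats(m,connectivity=8)
    for k in range(1,N):
        if st[k,4]<5: continue
        for z in(.045,.05):
            p=atz(n,c[k],z,s)[:2]; d=p-h
            if .08<np.hypot(*d)<.17: print(n,c[k].round(1),st[k,4],z,p.round(4),np.hypot(*d).round(4),np.degrees(np.arctan2(d[1],d[0])).round(2))
E
python3 m.py
```

```text
scene [396.4 244.3] 122 0.045 [0.6496 0.0414] 0.0998 53.13
scene [396.4 244.3] 122 0.05 [0.6531 0.0373] 0.0988 50.06
scene [335.  280.8] 14 0.045 [ 0.6508 -0.1225] 0.1039 -53.96
scene [335.  280.8] 14 0.05 [ 0.6544 -0.1256] 0.1085 -53.4
scene [336.2 298.2] 40 0.045 [ 0.6863 -0.1489] 0.1467 -48.82
scene [336.2 298.2] 40 0.05 [ 0.6896 -0.1518] 0.1511 -48.6
side [329.5 232.5] 12 0.045 [0.6709 0.0186] 0.0992 35.14
side [329.5 232.5] 12 0.05 [0.6674 0.0118] 0.0925 32.93
side [351.3 268.5] 16 0.045 [ 0.6518 -0.1249] 0.1064 -54.3
side [351.3 268.5] 16 0.05 [ 0.6485 -0.1305] 0.1092 -57.45
side [374.2 269.5] 37 0.045 [ 0.6944 -0.1476] 0.1512 -46.19
side [374.2 269.5] 37 0.05 [ 0.6907 -0.1531] 0.1527 -48.6
wrist [321.5 326.4] 2932 0.045 [0.6852 0.0096] 0.1069 26.75
wrist [321.5 326.4] 2932 0.05 [0.6823 0.0108] 0.1049 28.03
wrist [ 80.9 344.4] 304 0.045 [ 0.6504 -0.123 ] 0.104 -54.31
wrist [ 80.9 344.4] 304 0.05 [ 0.6485 -0.1177] 0.0986 -53.4
wrist [ 76.6 407.1] 237 0.045 [ 0.6886 -0.1537] 0.1519 -49.35
wrist [ 76.6 407.1] 237 0.05 [ 0.6856 -0.1475] 0.1452 -48.66
```

Emit:
play_rows(rows=[[0, 0, 0, 0, 0, 0, 0], [0, 0.002, 0.001, 0, 0, 0, 0], [0, 0.002, 0.001, 0, 0, 0, 0], [0, 0, 0, 0, 0, 0, 0], [0, 0, 0, 0, 0, 0, 0]], grip_force=55)

```text
clock: 12.08
tool_pos: [0.6595, 0.0249, 0.2273]
eef_rot: [0.177, 0.984, -0.001, 0.002]
contact_force: [4.9, -6.9, 2.9]
opening: 0.185
finger_force: 55.0
```

```bash
python3 a.py; python3 m.py | grep 0.045
```

```text
[0.65953298 0.0248793 ] 0.09430578923544786 42.2263840604463 tangential F -8.364260677629293
scene [397.1 241.2] 115 0.045 [0.6435 0.0491] 0.1028 58.43
scene [397.1 241.2] 115 0.05 [0.6471 0.045 ] 0.1013 55.47
scene [340.1 282.1] 15 0.045 [ 0.6594 -0.1169] 0.1049 -48.35
scene [336.2 298.3] 41 0.045 [ 0.6866 -0.1489] 0.1469 -48.74
side [325.8 231.5] 13 0.045 [0.6648 0.0262] 0.0991 40.76
side [352.6 265.7] 16 0.045 [ 0.6589 -0.1173] 0.1049 -48.72
side [374.2 269.5] 37 0.045 [ 0.6944 -0.1476] 0.1512 -46.19
wrist [321.7 326.7] 2883 0.045 [0.6792 0.0173] 0.1055 31.94
wrist [ 94.6 354.8] 79 0.045 [ 0.6533 -0.1111] 0.0965 -48.77
wrist [ 74.9 413. ] 52 0.045 [ 0.6865 -0.1491] 0.147 -48.82
```

Emit:
play_rows(rows=[[0, -0.0015, -0.001, 0, 0, 0, 0], [0, 0, 0, 0, 0, 0, 0], [100, 0, 0, 0, 0, 0, 0], [100, 0, 0, 0, 0, 0, 0], [100, 0, 0, 0, 0, 0, 0], [100, 0, 0, 0, 0, 0, 0], [100, 0, 0, -0.03, 0, 0, 0], [100, 0, 0, -0.05, 0, 0, 0]])

```text
clock: 13.22
tool_pos: [0.6586, 0.026, 0.3057]
eef_rot: [0.177, 0.984, -0.0, -0.002]
contact_force: [0.5, 0.1, 0.3]
opening: 0.844
finger_force: 0.0
```

Emit:
play_rows(rows=[[100, 0, 0, -0.05, 0, 0, 0], [100, 0, 0, -0.05, 0, 0, 0], [100, 0, 0, 0, 0, 0, 9.4], [100, 0, 0, 0, 0, 0, 9.4], [100, 0, 0, 0, 0, 0, 9.4], [100, 0, 0, 0, 0, 0, 0]])

```text
clock: 13.98
tool_pos: [0.6593, 0.0261, 0.4066]
eef_rot: [0.41, 0.912, -0.0, -0.0]
contact_force: [0.3, -0.3, 0.3]
opening: 0.999
finger_force: 0.0
```

```bash
cat > go.py <<'E'
from h import *
import sys
x,y,z,yaw=map(float,sys.argv[1:])
s=status.get_state(); Rm=Ro.from_quat(s['eef_rot']); yv=Rm.apply([0,1,0])
print(s['tool_pos'],'yaw',np.degrees(np.arctan2(yv[1],yv[0])))
print('shift tool',Rm.inv().apply(np.array([x,y,z])-s['tool_pos']).round(4))
c,sn=np.cos(np.radians(yaw)),np.sin(np.radians(yaw))
T=Ro.from_matrix(np.c_[[-sn,c,0],[c,sn,0],[0,0,-1]])
print('rotvec deg',np.degrees((Rm.inv()*T).as_rotvec()).round(2), s['q'].round(2))
E
python3 go.py .5334 -.088 .38 41.3; python3 m.py | grep 0.045
```

```text
[0.659276   0.02612942 0.40656399] yaw 41.529271642253676
shift tool [-0.002  -0.1699  0.0266]
rotvec deg [-0.03 -0.01  0.23] [-0.15  0.73  0.08  1.46 -0.06  0.95  0.67]
scene [396.2 239.5] 165 0.045 [0.6387 0.0514] 0.1024 61.39
scene [340.1 282.1] 16 0.045 [ 0.6594 -0.117 ] 0.105 -48.42
scene [336.1 298.4] 39 0.045 [ 0.6867 -0.1493] 0.1473 -48.8
side [325.7 222.3] 155 0.045 [0.6824 0.0631] 0.1375 47.62
side [352.5 265.8] 17 0.045 [ 0.6585 -0.1176] 0.1049 -49.01
side [374.2 269.5] 37 0.045 [ 0.6944 -0.1476] 0.1512 -46.19
wrist [322.5 225.2] 473 0.045 [0.6683 0.0164] 0.0958 34.92
wrist [ 96.5 248.8] 6 0.045 [ 0.505  -0.1631] 0.1507 -124.21
wrist [235.5 307.4] 89 0.045 [ 0.6588 -0.1175] 0.105 -48.81
wrist [237.4 346.1] 147 0.045 [ 0.6908 -0.1563] 0.1552 -49.37
```

Emit:
play_rows(rows=[[100, -0.0007, -0.057, 0, 0, 0, 0], [100, -0.0007, -0.057, 0, 0, 0, 0], [100, -0.0006, -0.056, 0.02, 0, 0, 0], [100, 0, 0, 0.025, 0, 0, 0], [100, 0, 0, 0, 0, 0, 0], [100, 0, 0, 0, 0, 0, 0]])

```text
clock: 14.88
tool_pos: [0.5342, -0.0877, 0.3623]
eef_rot: [0.411, 0.912, 0.001, 0.001]
contact_force: [0.6, 1.2, -0.0]
opening: 0.997
finger_force: 0.0
```

```bash
python3 - <<'E'
from h import *
s,im=snap('wrist','w4'); print(s['tool_pos'],s['eef_rot'])
for l in('pad_left','pad_right','cassette','catch_left'): print(l,find('wrist',l,s)[:3])
h=np.array([.5897,-.0385]);a=np.radians(-138.7);u=np.array([np.cos(a),np.sin(a)]);v=np.array([-u[1],u[0]])
n=h+.075*u
X=[[*(n+u*i*.0265+v*j*.015),.049+.062] for i in(-1,1) for j in(-1,1)]+[[*(n),.115]]
print(proj('wrist',X,s).round(1))
o=im.copy()
for p in proj('wrist',X,s): cv2.circle(o,tuple(int(q) for q in p),3,(0,255,0),1)
cv2.imwrite('pics/w4o.png',o[:,:,::-1])
i=im.astype(int); m=((i[...,0]>130)&(i[...,1]>50)&(i[...,1]<0.65*i[...,0])&(i[...,2]<90)&(i[...,0]-i[...,1]>50)&(i[...,1]-i[...,2]>15)).astype(np.uint8)
N,_,st,c=cv2.connectedComponentsWithStats(m)
for k in range(1,N):
    if st[k,4]>80: print(st[k],c[k].round(1))
E
```

```text
[ 0.53416575 -0.08766101  0.36233314] [4.10561275e-01 9.11832596e-01 5.82688355e-04 6.46351460e-04]
pad_left [(0.72, array([ 0.5139, -0.0982,  0.0995]))]
pad_right [(0.74, array([ 0.5149, -0.1004,  0.1   ])), (0.71, array([ 0.5459, -0.071 ,  0.1036]))]
cassette [(0.9, array([ 0.5283, -0.0795,  0.1094]))]
catch_left [(0.88, array([ 0.5143, -0.1   ,  0.0998])), (0.22, array([0.7674, 0.0165, 0.0223]))]
[[358.9 227.3]
 [357.4 267.8]
 [281.8 227. ]
 [283.1 267.5]
 [320.3 249.7]]
[291 218   6  20  95] [293.7 227.3]
[345 218   7  20 111] [348.1 227.5]
[280 226  10  41 324] [284.  246.2]
[352 226  10  41 314] [356.9 246. ]
```

View pics/w4o.png

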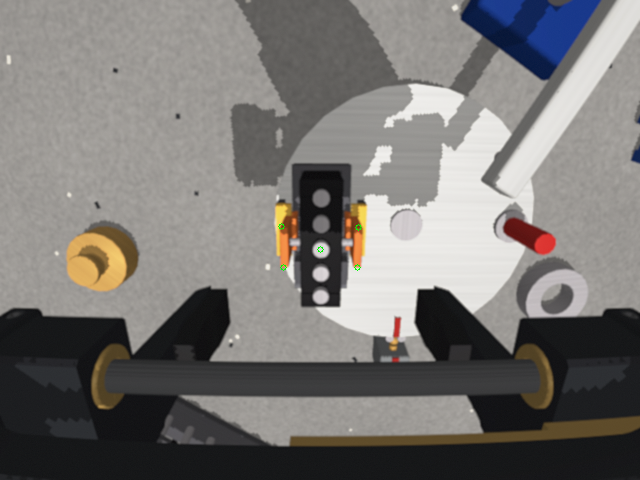

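```bash
python3 - <<'E'
from h import *
s=status.get_state(); Rm=Ro.from_quat(s['eef_rot'])
for uv,z in(((484,182),.152),((510,199),.152),((510,199),.134)):
    p=atz('wrist',uv,z,s); print(p.round(4),Rm.inv().apply(p-s['tool_pos']).round(4))
E
python3 go.py .5334 -.088 .241 41.3
```

```text
[0.5658 0.0108 0.152 ] [0.0528 0.0891 0.2103]
[0.5843 0.0146 0.152 ] [0.0435 0.1055 0.2103]
[0.5941 0.0187 0.134 ] [0.0401 0.1155 0.2283]
[ 0.53374515 -0.08785464  0.36223242] yaw 41.47433969878458
shift tool [ 0.0002 -0.0005  0.1212]
rotvec deg [0.06 0.05 0.17] [ 0.05  0.64  0.05  1.87 -0.05  0.63  0.85]
```

Emit:
play_rows(rows=[[100, -0.004, -0.0005, 0, 0, 0, 0], [100, 0, 0, 0.04, 0, 0, 0], [100, 0, 0, 0.04, 0, 0, 0], [100, 0, 0, 0.026, 0, 0, 0], [100, 0, 0, 0.015, 0, 0, 0], [100, 0, 0, 0, 0, 0, 0], [100, 0, 0, 0, 0, 0, 0]], grip_force=35)

```text
clock: 16.0
tool_pos: [0.536, -0.0917, 0.2416]
eef_rot: [0.411, 0.911, 0.0, 0.001]
contact_force: [0.0, 0.3, -0.1]
opening: 1.0
finger_force: 0.0
```

Emit:
play_rows(rows=[[0, 0, 0, 0, 0, 0, 0], [0, 0, 0, 0, 0, 0, 0], [0, 0, 0, 0, 0, 0, 0], [0, 0, 0, 0, 0, 0, 0], [0, 0, 0, 0, 0, 0, 0], [0, 0, 0, 0, 0, 0, 0], [0, 0, 0, 0, 0, 0, 0]])

```text
clock: 16.88
tool_pos: [0.5361, -0.0912, 0.2415]
eef_rot: [0.411, 0.912, 0.001, 0.001]
contact_force: [-0.0, 0.9, 7.5]
opening: 0.474
finger_force: 35.0
```

```bash
python3 go.py .5334 -.088 .241 41.3; python3 m.py | grep " 0.045"
```

```text
[ 0.5360848  -0.09123523  0.24153683] yaw 41.43767415290316
shift tool [0.0042 0.0001 0.0005]
rotvec deg [0.1  0.06 0.14] [ 0.07  0.84  0.02  1.94 -0.05  0.36  0.86]
scene [396.3 239.8] 156 0.045 [0.6395 0.0507] 0.1021 60.83
scene [340.1 282.1] 16 0.045 [ 0.6594 -0.117 ] 0.105 -48.42
scene [336.1 298.4] 41 0.045 [ 0.6868 -0.1494] 0.1474 -48.8
side [326.  224.1] 123 0.045 [0.6795 0.0555] 0.13 46.31
side [352.4 265.7] 17 0.045 [ 0.6586 -0.1172] 0.1046 -48.83
side [374.2 269.5] 37 0.045 [ 0.6944 -0.1476] 0.1512 -46.19
wrist [626.2 280.9] 904 0.045 [0.671  0.0256] 0.1035 38.26
```

Emit:
play_rows(rows=[[0, 0, 0, -0.003, 0, 0, 0], [0, 0, 0, -0.005, 0, 0, 0], [0, 0, 0, -0.01, 0, 0, 0], [0, 0, 0, -0.01, 0, 0, 0], [0, 0, 0, -0.012, 0, 0, 0], [0, 0, 0, -0.015, 0, 0, 0], [0, 0, 0, -0.015, 0, 0, 0], [0, 0, 0, 0, 0, 0, 0]])

```text
clock: 18.02
tool_pos: [0.536, -0.0917, 0.3122]
eef_rot: [0.411, 0.911, 0.0, 0.001]
contact_force: [-0.0, 0.0, -4.7]
opening: 0.47
finger_force: 35.0
```

Emit:
play_rows(rows=[[0, 0, 0, -0.01, 0, 0, 0], [0, 0, 0, -0.01, 0, 0, 0], [0, 0, 0, 0, 0, 0, 0], [0, 0, 0, 0, 0, 0, 0], [0, 0, 0, 0, 0, 0, 0]])

```text
clock: 18.65
tool_pos: [0.5354, -0.0915, 0.3303]
eef_rot: [0.411, 0.911, -0.0, -0.0]
contact_force: [-0.6, -0.4, -4.1]
opening: 0.469
finger_force: 35.0
```

```bash
python3 - <<'E'
from h import *
a=snap('wrist')[1]; b=snap('scene')[1]; c=snap('side')[1]
k=np.hstack([cv2.resize(b[150:340,260:500],(400,300)),cv2.resize(c[150:330,200:440],(400,300))])
o=np.zeros((600,800,3),np.uint8); o[:300]=k; o[300:,:400]=cv2.resize(a,(400,300)); cv2.imwrite('pics/m2.png',o[:,:,::-1])
s=status.get_state(); print(s['tool_pos'],s['contact_force'],s['moment'],abs(s['qd']).max())
E
python3 m.py | grep " 0.045"
```

```text
[ 0.53548252 -0.09156721  0.33044249] [-0.04554708  0.27918667 -3.55031831] [-0.04073493  0.02399061 -0.01495762] 0.0016879203623765978
scene [396.3 239.8] 155 0.045 [0.6395 0.0507] 0.1022 60.82
scene [340.1 282.1] 16 0.045 [ 0.6594 -0.117 ] 0.105 -48.42
scene [336.1 298.3] 38 0.045 [ 0.6864 -0.1491] 0.1469 -48.82
side [325.7 222.3] 155 0.045 [0.6824 0.0631] 0.1375 47.62
side [352.5 265.8] 17 0.045 [ 0.6585 -0.1176] 0.1049 -49.01
side [374.2 269.5] 37 0.045 [ 0.6944 -0.1476] 0.1512 -46.19
wrist [558.6 244. ] 1441 0.045 [0.6875 0.0318] 0.1205 35.72
wrist [400.8 399.4] 29 0.045 [ 0.7005 -0.165 ] 0.1682 -48.78
```

View pics/m2.png

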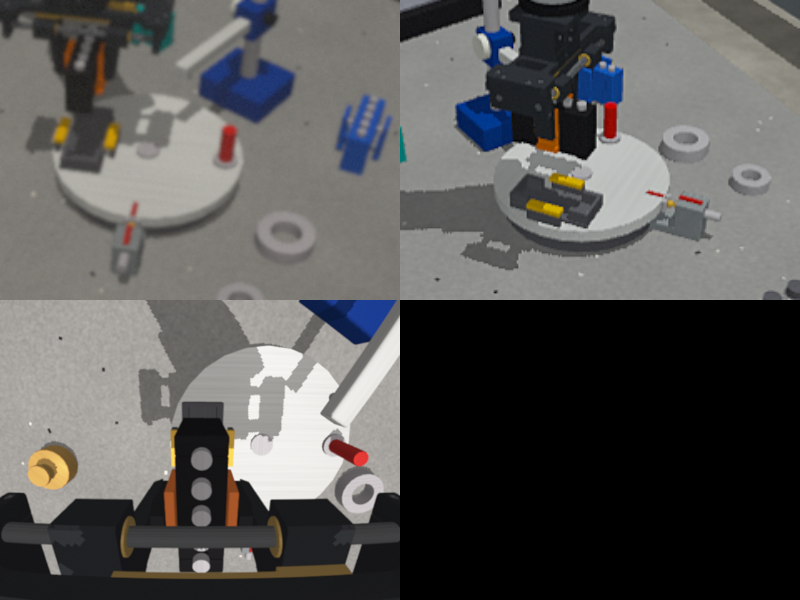

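The cassette has been lifted about 89 mm and hangs level in the fingers. The nest is empty and the turntable is still in the detent.

```bash
python3 -c "
from h import *
print(r.finish_job())"
```

```text
the job is handed in; nothing more can be done
None
```

I handed the job in at about 19 s: the turntable is in its unload detent, and the cassette is held level and still by its pinched catches, about 89 mm above the nest. The hand-in returned no verdict.

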